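# Grade a guide pin in the ring gauge

## Robot

A 6-joint arm with a two-finger parallel gripper is mounted at the origin on the work surface. World frame = base frame: x ahead of the robot, y to its left, z up, the work surface at z = 0. Lengths are in mm, angles in degrees, forces in N, time in s.
With the tool pointing down it reaches from about 350 to 850 mm from the base axis. Payload 8.1 kg.
Tool frame: the origin (TCP) lies midway between the tips of the shut fingers; the grasp point (between the pads) lies 19 mm behind it (r.tcp_to_grasp is the distance from the TCP to the grasp point, in mm); z points along the fingers, y is the direction in which the jaws open and shut (so a half turn about z gives the same grasp; the last joint's range is limited). The gripper opens to 85 mm and grips with 20 to 120 N. Pads are 22 mm wide; open, the fingers measure 114 mm over their backs; the gripper's body (76 mm by 85 mm) begins 54 mm behind the grasp point. The pads swing forward as they close: fully open they stand 13 mm farther back than shut.
Start: joints at [65.008, 7.471, 85.268, -0, 87.261, -4.893], TCP at [206.168, 563.471, 231.292] pointing down, gripper open.
Joint ranges: [-169.43, 169.43], [-51.17, 129.36], [1.28, 143.12], [-76.62, 256.62], [0, 156.53], [-152.29, 152.29]. Speed limits (degrees/s): [136.94, 136.94, 159.86, 180, 180, 180].

## Interface

Orientations are given as [roll, pitch, yaw] about the fixed x, y, z axes, in that order (R = Rz(yaw) Ry(pitch) Rx(roll)).
In Python, from bench import r gives the robot as it stands.
- The arm moves only by the tool jog_arm, never from a script. Its argument "targets" is a list of rows, each a list of 7 numbers: the shift along the tool's x, y, z in m, then the turn, a rotation vector about the tool's x, y, z in rad, then the closure, from 0 (fully open) to 1 (shut). In form: [[dx, dy, dz, wx, wy, wz, claw], ...]. A call has 1 to 5 rows; each row is the pose to reach, as a shift and turn from the pose commanded when the call began, along the tool's axes at that moment; what a row does not reach only later rows make up. A row lasts 1/12 s, in which the tool goes at most 41.7 mm and 7.16 degrees, less where a joint would pass 70% of its speed; a pose out of reach is approached as far as the arm can. A call with a gripper value outside its range is refused whole. The fingers move at their own pace and stop on an object; "newtons" is the grip in N (left out, the last holds). Time passes only in rows, so rows that repeat a pose let the fingers close. It gives the time, the measured TCP pose, the force and the opening at its end, in the units of the state.
- r.sense(): the state, without advancing time (a new reading comes with each control period).
- r.snapshot(name): name is "side" or "top" or "wrist"; returns a dict with "pixels" (420x560x3 uint8, red, green, blue), "fx", "fy", "cx", "cy" (pixels), "dist" ([k1, k2, p1, p2, k3] as OpenCV has them; the pictures are not rectified), "origin" and "attitude" of the camera in the world. Camera axes: x right, y down, z forward; pixel columns grow to the right and rows downward; lengths in mm; the calibration is good to about 2 mm. A picture is of the moment at which its call begins. There is no depth.
- r.hand_in(): hands the job in, once; it reports no verdict.
The state is a dict: "time": time; "joint_pos": joint angles; "qd": joint speeds; "joint_efforts": joint torques, N m; "tool_pos": TCP position; "tcp_rot": TCP orientation; "ft_force": force on the tool from outside, world axes, zero at the start; "wrist_torque": the same for the moment, N m; "finger_gap": finger opening in mm.
Only numpy, scipy, OpenCV 4.12 (cv2) and the standard library are available. Lean on these libraries where they do the work, as an engineer would, in place of code of your own. Each camera call takes 0.05 s, during which the arm holds its last target.

## Task

Grade the guide pin from the yellow nest: starting at the largest ring of the gauge, put it fully home (flange on the ring) in each ring in turn down the row until a ring stops it, pressing gently and never forcing it. Then leave it standing fully home in the smallest ring that lets it through, let go, and disturb neither the two spare pins nor the other things on the table.

Things in the scene. Friction and masses are not known exactly. Their poses are not given: they have to be found in the camera images.
- nest_top (a point): Yellow plastic block, 76 x 76 x 44 mm tall, standing on the table with one pin in it. This point: middle of its top face, 44 mm above the table, on the axis of its 29 mm wide, 40 mm deep hole.
- rack: Grey plastic block, 170 x 76 x 44 mm tall, with the two spare pins in 29 mm holes 90 mm apart along its long side. Origin: centre of its underside; its x runs along the long side. Nest and rack can stand on either side of the gauge.
- gauge: Gauge stand fixed to the table: four steel rings in a straight row on two aluminium rails between blue end blocks, on a 70 x 262 mm dark foot plate. Origin: centre of its underside; x across the row, y along the row towards the largest ring. The rings' top faces are 76 mm above the table; below the rings is at least 48 mm of free room for the shank.
- ring1_top (a point): Ring 1 of the gauge (the largest bore): bore 28 mm through, outside 47 mm, 18 mm thick, 54 mm from ring to ring. This point: centre of the bore at the ring's top face, z up.
- ring2_top (a point): Ring 2 of the gauge (next smaller bore): bore 24 mm through, outside 47 mm, 18 mm thick, 54 mm from ring to ring. This point: centre of the bore at the ring's top face, z up.
- ring3_top (a point): Ring 3 of the gauge (next smaller bore): bore 20 mm through, outside 47 mm, 18 mm thick, 54 mm from ring to ring. This point: centre of the bore at the ring's top face, z up.
- ring4_top (a point): Ring 4 of the gauge (the smallest bore): bore 16 mm through, outside 47 mm, 18 mm thick, 54 mm from ring to ring. This point: centre of the bore at the ring's top face, z up.
- pin_a_center (a point): Pin a, one of three guide pins that look alike and trade places; the one in the yellow nest is to be graded. 86 mm tall, about 160 g: steel shank below, 36 mm long; dark flange, 40 mm across, 4 mm thick; blue round grip on top, 20 mm across, 46 mm tall. This point: on the axis half-way up, 43 mm above the foot, 7 mm above the flange's underside, 20 mm below the grip's middle. z up the pin.
- pin_a_tip (a point): Centre of the foot (lower end of the shank) of pin a. The foot has a 1 mm chamfer. In a block or ring the flange comes to rest on the top face.
- pin_a: Body of pin a; origin at the centre of its foot. Shank diameters differ between pins (19 to 27 mm, not told which, hidden in the hole at the start): each is 1 mm under the bore of the smallest ring it passes and 3 mm over the next. The largest ring takes every pin, the smallest takes none.
- pin_b_center (a point): Pin b, one of three guide pins that look alike and trade places; the one in the yellow nest is to be graded. 86 mm tall, about 160 g: steel shank below, 36 mm long; dark flange, 40 mm across, 4 mm thick; blue round grip on top, 20 mm across, 46 mm tall. This point: on the axis half-way up, 43 mm above the foot, 7 mm above the flange's underside, 20 mm below the grip's middle. z up the pin.
- pin_b_tip (a point): Centre of the foot (lower end of the shank) of pin b. The foot has a 1 mm chamfer. In a block or ring the flange comes to rest on the top face.
- pin_b: Body of pin b; origin at the centre of its foot. Shank diameters differ between pins (19 to 27 mm, not told which, hidden in the hole at the start): each is 1 mm under the bore of the smallest ring it passes and 3 mm over the next. The largest ring takes every pin, the smallest takes none.
- pin_c_center (a point): Pin c, one of three guide pins that look alike and trade places; the one in the yellow nest is to be graded. 86 mm tall, about 160 g: steel shank below, 36 mm long; dark flange, 40 mm across, 4 mm thick; blue round grip on top, 20 mm across, 46 mm tall. This point: on the axis half-way up, 43 mm above the foot, 7 mm above the flange's underside, 20 mm below the grip's middle. z up the pin.
- pin_c_tip (a point): Centre of the foot (lower end of the shank) of pin c. The foot has a 1 mm chamfer. In a block or ring the flange comes to rest on the top face.
- pin_c: Body of pin c; origin at the centre of its foot. Shank diameters differ between pins (19 to 27 mm, not told which, hidden in the hole at the start): each is 1 mm under the bore of the smallest ring it passes and 3 mm over the next. The largest ring takes every pin, the smallest takes none.
- driver: Screwdriver with black handle, 190 mm, lying on the table; bystander, origin near its middle on the underside.
- spanner: Steel spanner, 150 mm, lying on the table; bystander.
- die_block: Dark steel die block, 60 x 35 x 44 mm; bystander, origin under its centre.
- oil: White oil bottle with red cap, 44 mm across, 110 mm tall; bystander, origin under its centre.
- reel: Empty cardboard reel, 120 mm across, 27 mm tall, lying flat; bystander, origin under its centre.
- spare_ring: Loose spare ring lying flat, 47 mm across, 18 mm tall; bystander, not part of the gauge. Origin under its centre.
Things that resemble listed ones, but are neither listed nor needed, are in the scene too. What is shaped like the pin_c but orange or turquoise is not meant. What is shaped like the pin_b but turquoise is not meant.

How it is judged (in metres and radians):
On the way, in this order (a step that is already met when the one before it is completed fails the run):
1. the pin is fully home in the largest ring (((horizontal distance between pin_a_center and ring1_top below 0.003 m and z of pin_a_center in the frame of ring1_top between 0.003 and 0.0095 m and angle between pin_a_center's own z axis and vertical below 0.1 rad) or (horizontal distance between pin_b_center and ring1_top below 0.003 m and z of pin_b_center in the frame of ring1_top between 0.003 and 0.0095 m and angle between pin_b_center's own z axis and vertical below 0.1 rad) or (horizontal distance between pin_c_center and ring1_top below 0.003 m and z of pin_c_center in the frame of ring1_top between 0.003 and 0.0095 m and angle between pin_c_center's own z axis and vertical below 0.1 rad))), for 0.05 s.
2. ring 2 has been tried: the pin is fully home in it, or, if too thick, has been pressed on it and stopped (((horizontal distance between pin_a_tip and ring2_top below 0.005 m and contact force between pin_a and gauge above 1 N) or (horizontal distance between pin_b_center and ring2_top below 0.003 m and z of pin_b_center in the frame of ring2_top between 0.003 and 0.0095 m and angle between pin_b_center's own z axis and vertical below 0.1 rad) or (horizontal distance between pin_c_center and ring2_top below 0.003 m and z of pin_c_center in the frame of ring2_top between 0.003 and 0.0095 m and angle between pin_c_center's own z axis and vertical below 0.1 rad))), for 0.05 s.
3. the pin has been pressed on the ring that stops it (a pin already stopped by ring 2: it is back home in ring 1) (((horizontal distance between pin_a_center and ring1_top below 0.003 m and z of pin_a_center in the frame of ring1_top between 0.003 and 0.0095 m and angle between pin_a_center's own z axis and vertical below 0.1 rad) or (horizontal distance between pin_b_tip and ring3_top below 0.005 m and contact force between pin_b and gauge above 1 N) or (horizontal distance between pin_c_tip and ring4_top below 0.005 m and contact force between pin_c and gauge above 1 N))), for 0.05 s.
At the end, for the whole second after the job is handed in: The pin that stood in the nest stands at rest in the smallest ring that lets it through: axis within 3 mm of the ring's, flange within 2.5 mm of the ring's top face, tilt below 0.1 rad; both spare pins are within 12 mm of where they began ((((horizontal distance between pin_a_center and ring1_top below 0.003 m and z of pin_a_center in the frame of ring1_top between 0.003 and 0.0095 m and angle between pin_a_center's own z axis and vertical below 0.1 rad) and linear speed of pin_a below 0.02 m/s and distance of each of pin_b_center, pin_c_center from where it was at the start of the episode below 0.012 m and horizontal distance between each of pin_b_center, pin_c_center and nest_top above 0.05 m) or ((horizontal distance between pin_b_center and ring2_top below 0.003 m and z of pin_b_center in the frame of ring2_top between 0.003 and 0.0095 m and angle between pin_b_center's own z axis and vertical below 0.1 rad) and linear speed of pin_b below 0.02 m/s and distance of each of pin_a_center, pin_c_center from where it was at the start of the episode below 0.012 m and horizontal distance between each of pin_a_center, pin_c_center and nest_top above 0.05 m) or ((horizontal distance between pin_c_center and ring3_top below 0.003 m and z of pin_c_center in the frame of ring3_top between 0.003 and 0.0095 m and angle between pin_c_center's own z axis and vertical below 0.1 rad) and linear speed of pin_c below 0.02 m/s and distance of each of pin_a_center, pin_b_center from where it was at the start of the episode below 0.012 m and horizontal distance between each of pin_a_center, pin_b_center and nest_top above 0.05 m))); the robot touches nothing.
It fails at once if a pin pressed or struck on the gauge (rings or stand) with more than 50 N (contact force between any of pin_a, pin_b, pin_c and gauge above 50 N).
It fails at once if a spare pin disturbed (two pins moved by more than 12 mm) (distance of each of pin_a_center, pin_b_center from where it was at the start of the episode above 0.012 m or distance of each of pin_b_center, pin_c_center from where it was at the start of the episode above 0.012 m or distance of each of pin_a_center, pin_c_center from where it was at the start of the episode above 0.012 m).
It fails at once if another thing on the table (screwdriver, spanner, die block, oil bottle, reel, spare ring) moved by more than 20 mm (distance of any of driver, spanner, die_block, oil, reel, spare_ring from where it was at the start of the episode above 0.02 m).
It also fails if it takes over 72 s, if anything falls off the work surface, if the arm or the gripper's body presses on something with over 40 N, if the wrist force passes 120 N, or if a joint passes its speed limit or range.

## Working session

There is one attempt and no reset: what is moved stays moved. The work goes in short steps, Python scripts to look and compute and a tool call to move; the robot and the scene stay as the last step left them, time stands still between calls to the robot, and variables do not carry over. Pictures are saved under pics/ and viewed, and the job is handed in when it is done.

Besides the shell and the picture viewer there is one more tool, called after ">>>" as name([rows], argument=value, ...), one row to a line, values as JSON. jog_arm: Moves the arm, as the interface text tells. Its arguments: {"type":"object","properties":{"targets":{"type":"array","items":{"type":"array","items":{"type":"number"}}},"newtons":{"type":"number"}},"required":["targets"]}

```bash
mkdir -p pics; ls; cat > h.py <<'E'
import numpy as np, cv2
from bench import r
def snap(n,fn):
    s=r.snapshot(n)
    cv2.imwrite(f'pics/{fn}.png',s['pixels'][:,:,::-1])
    np.savez(f'pics/{fn}.npz',**{k:np.array(v) for k,v in s.items()})
    return s
E
python3 - <<'E'
from h import *
for n in ['side','top','wrist']:
    s=snap(n,n+'0'); print(n,{k:v for k,v in s.items() if k!='pixels'})
print(r.sense(), r.tcp_to_grasp)
E
```

```text
pics
side {'fx': 461.4970352080546, 'fy': 461.4970352080546, 'cx': 275.246571738772, 'cy': 206.78931370196514, 'dist': array([0.03977227, 0.        , 0.        , 0.        , 0.        ]), 'origin': array([  58.56867593, -519.26719158,  853.40687859]), 'attitude': array([-137.61237788,    1.13007486,  -43.11324566])}
top {'fx': 443.02685776586645, 'fy': 443.02685776586645, 'cx': 284.4107685475385, 'cy': 211.60662283909713, 'dist': array([-0.02249003,  0.        ,  0.        ,  0.        ,  0.        ]), 'origin': array([ 348.18972711,   17.88141687, 1167.67295341]), 'attitude': array([-168.68475585,   -0.54121205,  -88.70903242])}
wrist {'fx': 321.2044846778635, 'fy': 321.2044846778635, 'cx': 279.0752762137688, 'cy': 209.96469082966104, 'dist': array([-0.03466439,  0.        ,  0.        ,  0.        ,  0.        ]), 'origin': array([129.71515403, 590.15630286, 371.9617661 ]), 'attitude': array([1.61481048e+02, 2.44244051e-02, 6.99342479e+01])}
{'time': 0.15, 'joint_pos': array([ 6.50069957e+01,  7.50726017e+00,  8.53152790e+01, -1.02904972e-03,
        8.72623280e+01, -4.89388701e+00]), 'qd': array([ 0.06782327, -0.21886984, -0.0406604 ,  0.02179541,  0.0528254 ,
       -0.06625307]), 'joint_efforts': array([ 1.39777962e-04, -5.70070589e+01, -5.01155269e+01, -3.58856669e-04,
        9.81520163e-03, -1.67592937e-06]), 'tool_pos': array([205.9973006 , 563.06926032, 230.46042305]), 'tcp_rot': array([-1.79915355e+02, -6.21601480e-03,  1.59900928e+02]), 'ft_force': array([-0.44574621,  0.08848327,  0.90141298]), 'wrist_torque': array([-0.02948867,  0.06692683,  0.06818387]), 'finger_gap': 85.35435170245526} 18.700000000000003
```

View pics/top0.png

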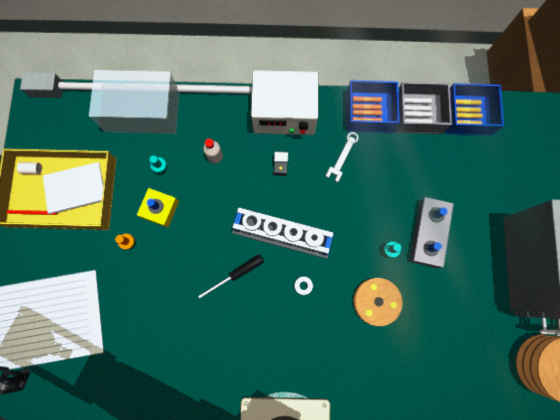

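View pics/side0.png

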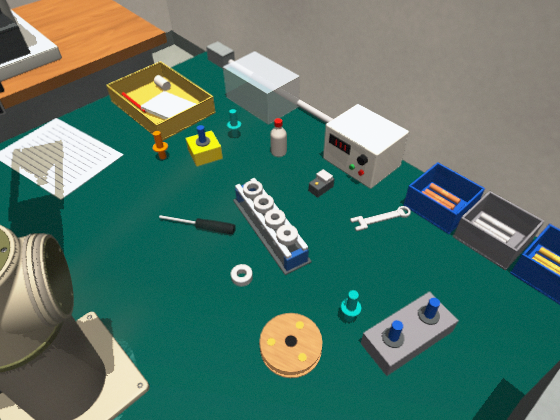

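View pics/wrist0.png

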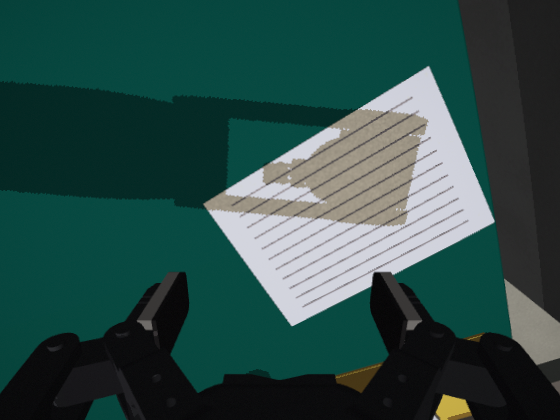

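```bash
cat >> h.py <<'E'
from scipy.spatial.transform import Rotation as Ro
def ld(fn): return dict(np.load(f'pics/{fn}.npz'))
def px2w(s,u,v,z):
    K=np.array([[s['fx'],0,s['cx']],[0,s['fy'],s['cy']],[0,0,1]],float)
    p=cv2.undistortPoints(np.array([[[u,v]]],float),K,np.array(s['dist'],float))[0,0]
    R=Ro.from_euler('xyz',s['attitude'],degrees=True).as_matrix()
    d=R@np.array([p[0],p[1],1]); o=np.array(s['origin'])
    return o+d*(z-o[2])/d[2]
def w2px(s,P):
    K=np.array([[s['fx'],0,s['cx']],[0,s['fy'],s['cy']],[0,0,1]],float)
    R=Ro.from_euler('xyz',s['attitude'],degrees=True).as_matrix()
    q=(np.atleast_2d(P)-np.array(s['origin']))@R
    return cv2.projectPoints(q,np.zeros(3),np.zeros(3),K,np.array(s['dist'],float))[0][:,0]
def crop(fn,x0,y0,w,h,k,out):
    im=cv2.imread(f'pics/{fn}.png')[y0:y0+h,x0:x0+w]
    im=cv2.resize(im,None,fx=k,fy=k,interpolation=cv2.INTER_CUBIC)
    for i in range(0,w,10): cv2.putText(im,str(x0+i),(i*k,8),0,.3,(0,255,255),1); cv2.line(im,(i*k,10),(i*k,14),(0,255,255),1)
    for i in range(0,h,10): cv2.putText(im,str(y0+i),(0,i*k+3),0,.3,(0,255,255),1)
    cv2.imwrite(f'pics/{out}.png',im)
E
python3 - <<'E'
from h import *
crop('top0',225,200,115,62,6,'t_g'); crop('top0',120,180,70,75,8,'t_n')
crop('side0',225,170,90,105,5,'s_g'); crop('side0',140,110,120,70,6,'s_n')
E
```

```text
(no output)
```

View pics/t_g.png

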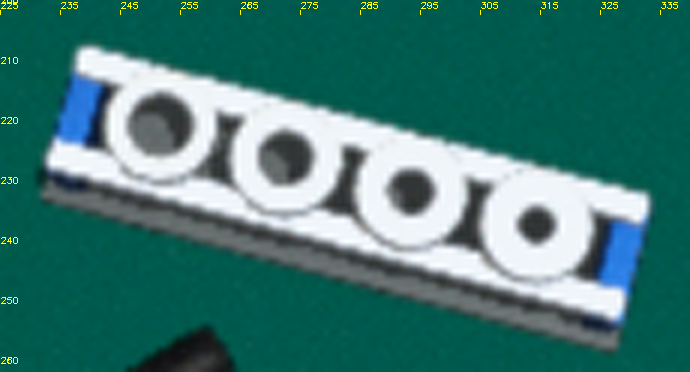

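View pics/t_n.png

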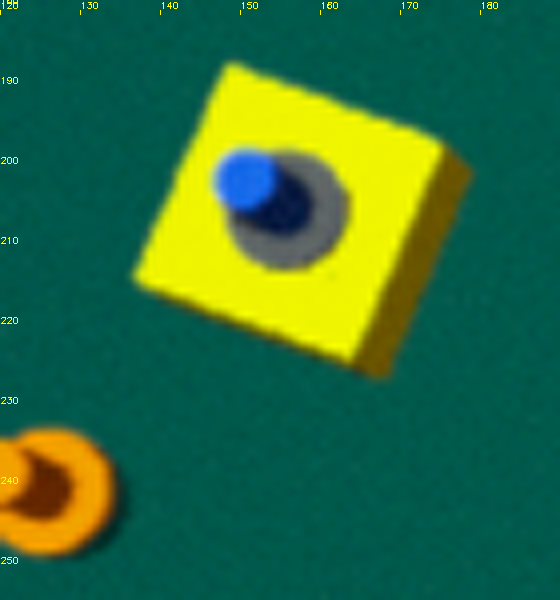

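View pics/s_g.png

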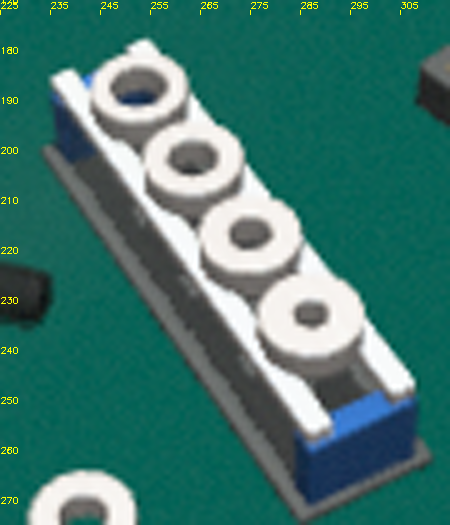

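View pics/s_n.png

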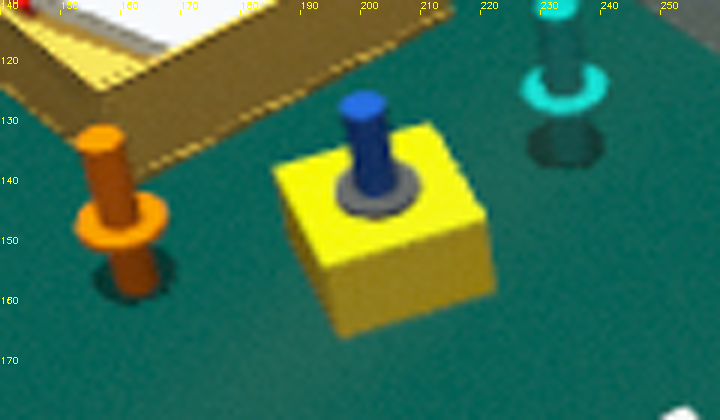

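```bash
python3 - <<'E'
from h import *
T=ld('top0');S=ld('side0')
f=lambda c,k,x0,y0:((c[0]+.5)/k-.5+x0,(c[1]+.5)/k-.5+y0)
for n,c in zip('1234',[(160,125),(286,157),(411,191),(537,224)]): print('top ring',n,px2w(T,*f(c,6,225,200),76))
for n,c in zip('1234',[(139,90),(193,160),(250,235),(311,313)]): print('side ring',n,px2w(S,*f(c,5,225,170),76))
print('top flange',px2w(T,*f((289,210),8,120,180),48),'grip',px2w(T,*f((246,180),8,120,180),94))
print('side flange',px2w(S,*f((377,187),6,140,110),48),'grip',px2w(S,*f((363,106),6,140,110),94))
c=[px2w(T,*f(p,8,120,180),44) for p in [(230,63),(445,145),(353,362),(135,280)]]
print('nest corners',np.round(c,1),np.mean(c,0)); e=c[1]-c[0]; print(np.degrees(np.arctan2(e[1],e[0])))
# others
for n,p,z in [('orange',(125,241),0),('turq',(158,164),0),('oil',(212,152),80),('driver tip handle',(262,258),20),('die',(281,160),44)]: print(n,px2w(T,*p,z))
E
```

```text
top ring 1 [542.31943017  94.92318519  76.        ]
top ring 2 [530.07401496  42.03477647  76.        ]
top ring 3 [517.02365887 -10.24185059  76.        ]
top ring 4 [504.44846497 -62.72060413  76.        ]
side ring 1 [535.63245829  92.11111527  76.        ]
side ring 2 [523.54353833  40.48420417  76.        ]
side ring 3 [511.05998907 -11.39281601  76.        ]
side ring 4 [499.382129   -62.67946892  76.        ]
top flange [579.56034529 344.97877687  48.        ] grip [579.22423108 345.64130282  94.        ]
side flange [573.542127   344.57764877  48.        ] grip [573.51806482 344.28891971  94.        ]
nest corners [[628.9 369.4  44. ]
 [603.2 297.1  44. ]
 [531.1 321.6  44. ]
 [556.1 394.1  44. ]] [579.82672415 345.54371195  44.        ]
-109.61663363113279
orange [492.24735067 432.92665376   0.        ]
turq [706.81239237 362.06726249   0.        ]
oil [717.75425904 202.20382804  80.        ]
driver tip handle [454.23286694  67.42811428  20.        ]
die [712.39034249  24.50989001  44.        ]
```

```bash
cat >> h.py <<'E'
def rel(goal,yaw=None):
    s=r.sense(); R=Ro.from_euler('xyz',s['tcp_rot'],degrees=True)
    d=R.inv().apply(np.array(goal)-s['tool_pos'])/1000
    print('t',s['time'],'pos',np.round(s['tool_pos'],2),'rot',np.round(s['tcp_rot'],2),'F',np.round(s['ft_force'],2),'gap',round(s['finger_gap'],2))
    print('shift m',np.round(d,4), 'wz',None if yaw is None else np.round(-np.radians(yaw-s['tcp_rot'][2]),4))
E
python3 -c "
from h import *
rel([576.5,345,165],166.5)"
```

```text
t 0.15 pos [206.   563.07 230.46] rot [-1.7992e+02 -1.0000e-02  1.5990e+02] F [-0.45  0.09  0.9 ] gap 85.35
shift m [-0.4229 -0.0774  0.0655] wz -0.1152
```

>>> jog_arm([
  [-0.036,-0.0065,0.005,0,0,-0.02,0],
  [-0.072,-0.013,0.01,0,0,-0.04,0],
  [-0.108,-0.0195,0.015,0,0,-0.06,0],
  [-0.144,-0.026,0.02,0,0,-0.09,0],
  [-0.18,-0.033,0.025,0,0,-0.115,0],
], newtons=40)

```text
time: 0.57
tool_pos: [364.9, 469.5, 205.8]
tcp_rot: [-180.0, -0.0, 166.6]
ft_force: [0.5, 0.6, -0.3]
finger_gap: 85.5
```

```bash
python3 -c "
from h import *
rel([576.5,345,165],166.5)"
```

```text
t 0.5667 pos [364.88 469.55 205.77] rot [-1.7998e+02 -1.0000e-02  1.6661e+02] F [ 0.53  0.6  -0.27] gap 85.48
shift m [-0.2347 -0.0721  0.0407] wz 0.0019
```

>>> jog_arm([
  [-0.038,-0.0115,0.007,0,0,0,0],
  [-0.076,-0.023,0.014,0,0,0,0],
  [-0.114,-0.035,0.021,0,0,0,0],
  [-0.152,-0.047,0.028,0,0,0,0],
  [-0.19,-0.058,0.034,0,0,0,0],
])

```text
time: 0.98
tool_pos: [536.2, 368.2, 171.4]
tcp_rot: [-180.0, -0.0, 166.5]
ft_force: [0.5, 0.1, 0.2]
finger_gap: 85.4
```

>>> jog_arm([
  [-0.03,-0.01,0.004,0,0,0,0],
  [-0.045,-0.014,0.006,0,0,0,0],
  [-0.045,-0.014,0.006,0,0,0,0],
  [-0.045,-0.014,0.006,0,0,0,0],
  [-0.045,-0.014,0.006,0,0,0,0],
])

```text
time: 1.4
tool_pos: [574.7, 346.4, 166.2]
tcp_rot: [180.0, -0.1, 166.5]
ft_force: [-0.1, -0.0, 0.0]
finger_gap: 85.4
```

```bash
python3 -c "
from h import *
rel([576.5,345,165],166.5)
s=snap('wrist','w1'); print(s['origin'],s['attitude']); snap('top','t1');snap('side','s1')"
```

```text
t 1.4 pos [574.66 346.45 166.16] rot [ 1.8000e+02 -5.0000e-02  1.6652e+02] F [-0.12 -0.04  0.03] gap 85.38
shift m [-0.0021 -0.001   0.0012] wz 0.0004
[495.71083591 364.28774676 307.8536594 ] [ 1.61512162e+02 -7.80691124e-02  7.65533944e+01]
```

View pics/w1.png

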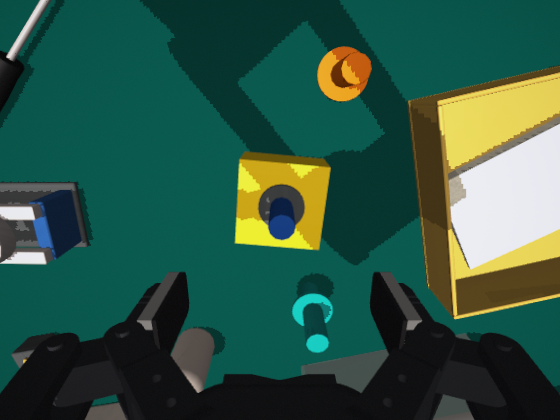

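View pics/t1.png

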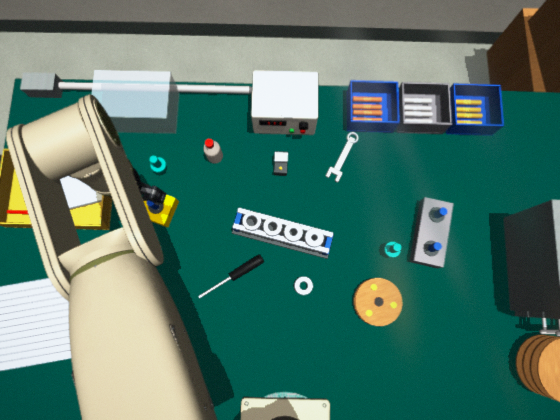

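```bash
python3 - <<'E'
from h import *
crop('w1',225,140,120,120,6,'w1n')
S=ld('w1')
P=r.sense()['tool_pos']
print(w2px(S,[P,[579.4,345.3,94],[573.5,344.4,94],[579.4,345.3,48],[573.5,344.4,48]]))
E
```

```text
[[281.5970642  273.89953417]
 [280.05593305 228.90791531]
 [276.90149402 221.67840122]
 [279.82612754 208.76860943]
 [277.1761823  202.56766387]]
```

View pics/w1n.png

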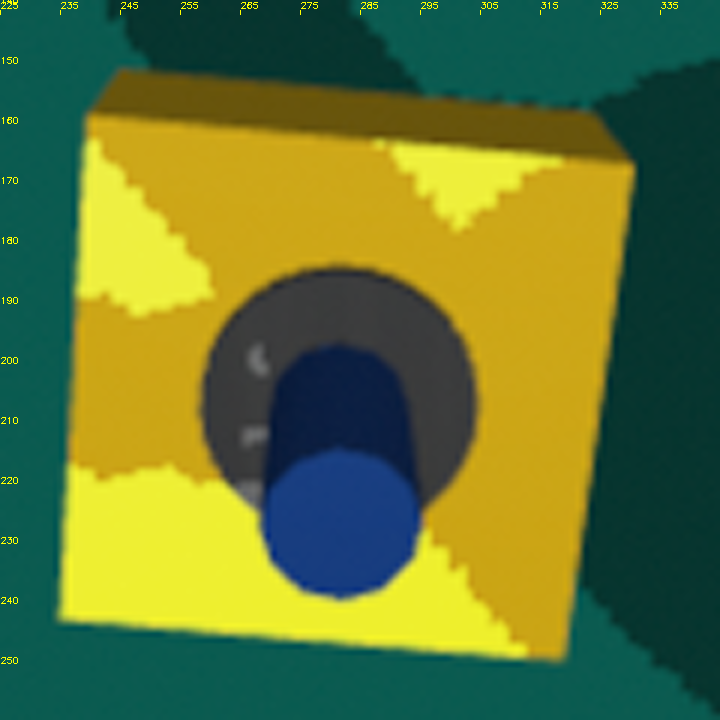

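```bash
python3 - <<'E'
from h import *
S=ld('w1')
print(px2w(S,281.4,206.5,48),px2w(S,281.4,227,94))
c=np.array([(87,114),(634,164),(565,662),(60,622)])
w=[px2w(S,(x+.5)/6-.5+225,(y+.5)/6-.5+140,44) for x,y in c]; print(np.round(w,1),np.mean(w,0))
E
```

```text
[577.73632281 347.07168576  48.        ] [578.19662133 346.57402722  94.        ]
[[530.6 322.5  44. ]
 [554.8 394.2  44. ]
 [627.  370.2  44. ]
 [602.9 297.9  44. ]] [578.84387553 346.2003857   44.        ]
```

```bash
python3 -c "
from h import *
rel([578,346.5,56],166.5)"
```

```text
t 1.55 pos [574.55 346.93 166.7 ] rot [1.7998e+02 1.0000e-02 1.6659e+02] F [ 0.27  0.01 -0.56] gap 85.6
shift m [-0.0034  0.0003  0.1107] wz 0.0016
```

>>> jog_arm([
  [-0.0035,0,0.03,0,0,0,0],
  [-0.0035,0,0.06,0,0,0,0],
  [-0.0035,0,0.085,0,0,0,0],
  [-0.0035,0,0.1,0,0,0,0],
  [-0.0035,0,0.11,0,0,0,0],
])

```text
time: 1.97
tool_pos: [577.0, 345.0, 53.9]
tcp_rot: [-179.9, -0.1, 166.6]
ft_force: [-0.0, -0.5, 0.0]
finger_gap: 85.4
```

>>> jog_arm([
  [0,0,0,0,0,0,0.3],
  [0,0,0,0,0,0,0.6],
  [0,0,0,0,0,0,0.8],
  [0,0,0,0,0,0,0.9],
  [0,0,0,0,0,0,1],
])

```text
time: 2.38
tool_pos: [580.1, 345.5, 58.3]
tcp_rot: [179.9, 0.1, 166.5]
ft_force: [0.3, -0.0, 0.0]
finger_gap: 25.5
```

>>> jog_arm([
  [0,0,0,0,0,0,1],
  [0,0,0,0,0,0,1],
  [0,0,0,0,0,0,1],
  [0,0,0,0,0,0,1],
  [0,0,0,0,0,0,1],
])

```text
time: 2.8
tool_pos: [580.0, 345.4, 58.1]
tcp_rot: [179.9, 0.1, 166.5]
ft_force: [-0.7, -0.1, 6.2]
finger_gap: 19.1
```

```bash
python3 -c "
from h import *
snap('wrist','w2');rel([578,346.5,56],166.5)"
```

```text
t 2.85 pos [579.93 345.34  58.04] rot [1.7991e+02 1.1000e-01 1.6649e+02] F [-1.14  0.35  5.83] gap 19.15
shift m [0.0022 0.0007 0.002 ] wz -0.0002
```

View pics/w2.png

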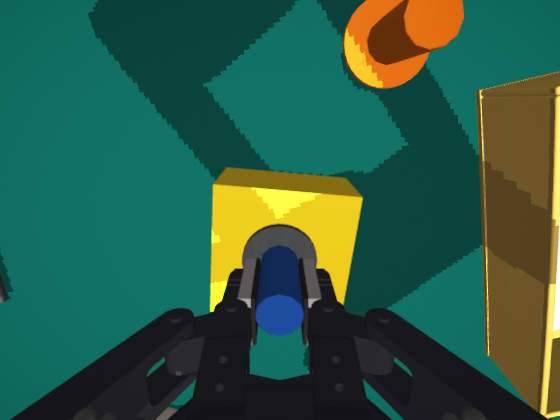

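>>> jog_arm([
  [0,0,-0.005,0,0,0,1],
  [0,0,-0.02,0,0,0,1],
  [0,0,-0.045,0,0,0,1],
  [0,0,-0.075,0,0,0,1],
  [0,0,-0.092,0,0,0,1],
])

```text
time: 3.27
tool_pos: [579.9, 345.4, 152.7]
tcp_rot: [179.9, 0.1, 166.5]
ft_force: [1.2, 0.4, 0.0]
finger_gap: 19.0
```

```bash
python3 -c "
from h import *
snap('wrist','w3');rel([542.5,94.1,150],166.5)"
```

```text
t 3.3167 pos [581.7  346.25 156.79] rot [179.67   0.4  166.49] F [1.97 1.16 2.2 ] gap 19.32
shift m [-0.0208 -0.2544  0.0055] wz -0.0003
```

View pics/w3.png

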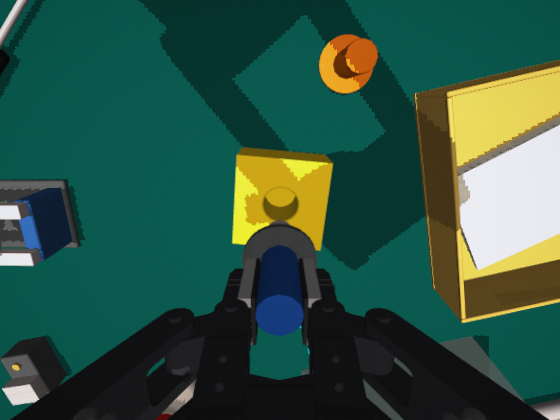

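>>> jog_arm([
  [-0.001,-0.02,0,0,0,0,1],
  [-0.004,-0.052,0,0,0,0,1],
  [-0.007,-0.088,0,0,0,0,1],
  [-0.01,-0.124,0,0,0,0,1],
  [-0.013,-0.16,0,0,0,0,1],
])

```text
time: 3.73
tool_pos: [553.4, 184.9, 148.4]
tcp_rot: [-180.0, -0.0, 166.5]
ft_force: [0.7, 0.3, -1.8]
finger_gap: 19.0
```

>>> jog_arm([
  [-0.003,-0.035,0,0,0,0,1],
  [-0.005,-0.065,0,0,0,0,1],
  [-0.007,-0.085,0,0,0,0,1],
  [-0.0075,-0.093,0,0,0,0,1],
  [-0.0075,-0.0945,0,0,0,0,1],
])

```text
time: 4.15
tool_pos: [539.3, 91.1, 148.7]
tcp_rot: [-180.0, 0.0, 166.4]
ft_force: [0.2, 0.3, -0.8]
finger_gap: 18.7
```

>>> jog_arm([
  [0,0,0,0,0,0,1],
  [0,0,0,0,0,0,1],
  [0,0,0,0,0,0,1],
])

```text
time: 4.4
tool_pos: [539.5, 93.9, 148.3]
tcp_rot: [180.0, -0.0, 166.6]
ft_force: [-0.4, 0.9, -3.2]
finger_gap: 19.1
```

```bash
python3 -c "
from h import *
snap('wrist','w4');snap('top','t4');snap('side','s4');rel([542.5,94.1,150],166.5)
crop('w4',180,140,200,220,4,'w4c')"
```

```text
t 4.55 pos [539.43  93.59 148.18] rot [ 1.8000e+02 -1.0000e-02  1.6657e+02] F [-0.39  0.54 -2.02] gap 19.1
shift m [-0.0029  0.0012 -0.0018] wz 0.0012
```

View pics/w4c.png

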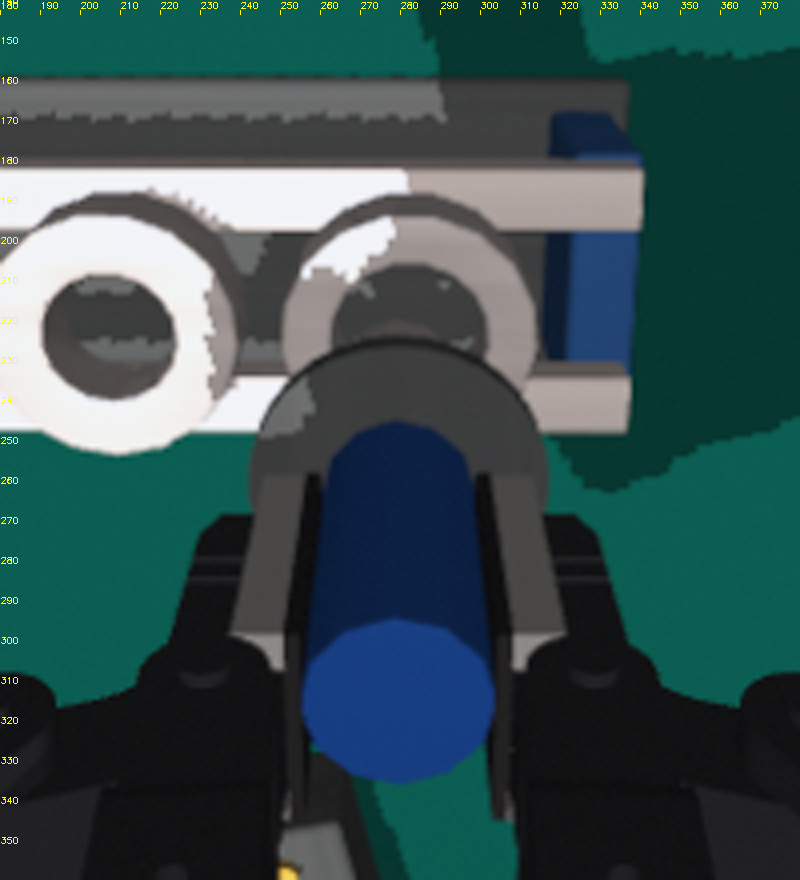

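View pics/s4.png

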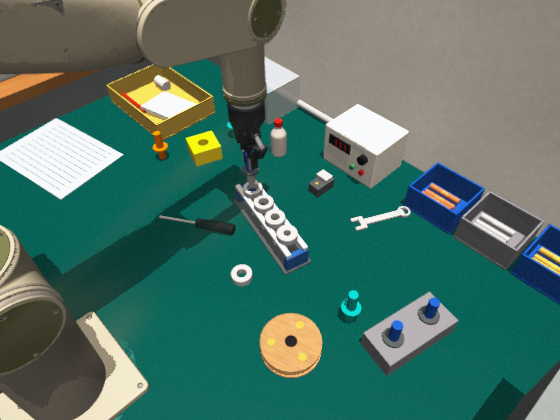

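View pics/t4.png

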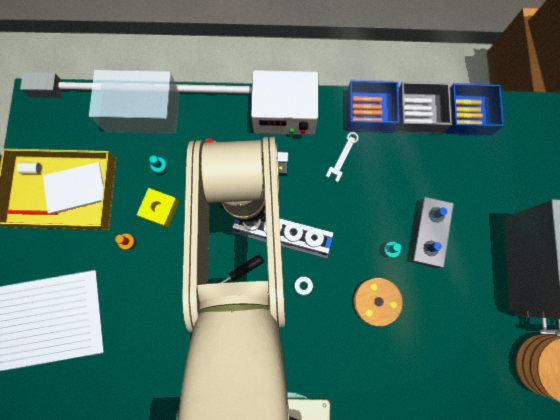

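```bash
python3 - <<'E'
from h import *
S=ld('w4'); f=lambda x,y:((x+.5)/4-.5+180,(y+.5)/4-.5+140)
print('orig',S['origin'],S['attitude'])
z0=148.3-50
print('ring1',px2w(S,*f(411,335),76),'ring2',px2w(S,*f(109,334.5),76))
print('griptop',px2w(S,*f(399,702),z0+86))
# overlay predicted circles: pin flange & ring for refinement
im=cv2.resize(cv2.imread('pics/w4.png'),None,fx=2,fy=2,interpolation=cv2.INTER_CUBIC)
a=np.linspace(0,2*np.pi,90)
def circ(c,z,rad,col):
    p=w2px(S,np.c_[c[0]+rad*np.cos(a),c[1]+rad*np.sin(a),np.full(90,z)])
    cv2.polylines(im,[np.int32(np.round((p+.5)*2*16-8))],True,col,1,cv2.LINE_AA,4)
g=px2w(S,*f(399,702),z0+86)
circ(g,z0+86,10,(0,255,0));circ(g,z0+40,20,(0,255,0));circ(g,z0+36,20,(0,255,0))
r1=px2w(S,*f(411,335),76);r2=px2w(S,*f(109,334.5),76)
for q,b in((r1,14),(r2,12)): circ(q,76,23.5,(0,0,255)); circ(q,76,b,(0,0,255))
cv2.imwrite('pics/w4o.png',im[260:760,200:780])
E
```

```text
orig [460.43870461 111.64517177 289.94630789] [ 1.61468243e+02 -9.68439806e-02  7.65997604e+01]
ring1 [540.63708173  95.32758009  76.        ] ring2 [528.04590859  42.96069581  76.        ]
griptop [537.17561021  93.66765483 184.3       ]
```

View pics/w4o.png

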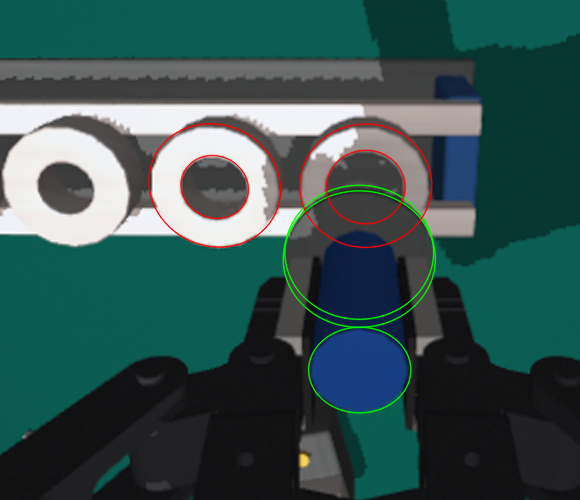

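>>> jog_arm([
  [-0.0029,0.0024,0.006,0,0,0,1],
  [-0.0029,0.0024,0.013,0,0,0,1],
  [-0.0029,0.0024,0.016,0,0,0,1],
  [-0.0029,0.0024,0.016,0,0,0,1],
  [-0.0029,0.0024,0.016,0,0,0,1],
])

```text
time: 4.97
tool_pos: [542.3, 94.3, 131.5]
tcp_rot: [-180.0, -0.1, 166.5]
ft_force: [-0.1, -0.3, -0.7]
finger_gap: 19.1
```

```bash
cat >> h.py <<'E'
def view(fn,g,z0,rings,sc=2,box=(200,260,580,500)):
    S=ld(fn)
    im=cv2.resize(cv2.imread(f'pics/{fn}.png'),None,fx=sc,fy=sc,interpolation=cv2.INTER_CUBIC)
    a=np.linspace(0,2*np.pi,90)
    def circ(c,z,rad,col):
        p=w2px(S,np.c_[c[0]+rad*np.cos(a),c[1]+rad*np.sin(a),np.full(90,z)])
        cv2.polylines(im,[np.int32(np.round((p+.5)*sc*16-8))],True,col,1,cv2.LINE_AA,4)
    circ(g,z0+86,10,(0,255,0));circ(g,z0+40,20,(0,255,0))
    for q,b in rings: circ(q,76,23.5,(0,0,255)); circ(q,76,b,(0,0,255))
    x,y,w,h=box
    cv2.imwrite(f'pics/{fn}o.png',im[y:y+h,x:x+w])
E
python3 - <<'E'
from h import *
snap('wrist','w5');snap('side','s5');rel([0,0,0])
p=r.sense()['tool_pos']
g=p+[-2.2,.1,0]; 
view('w5',g,p[2]-50,[([540.6,95.3],14),([528.0,43.0],12),([515.4,-9.5],10)],3,(400,450,700,600))
crop('s5',215,140,80,100,6,'s5c')
E
```

```text
t 5.0667 pos [542.84  94.24 132.33] rot [-180.      0.    166.48] F [-0.24  0.02 -2.58] gap 19.0
shift m [ 0.5058 -0.2185  0.1323] wz None
```

View pics/w5o.png

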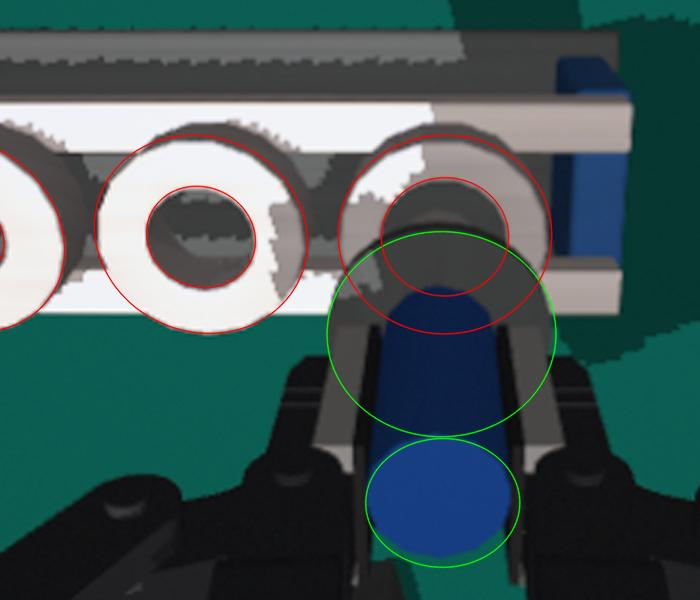

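View pics/s5c.png

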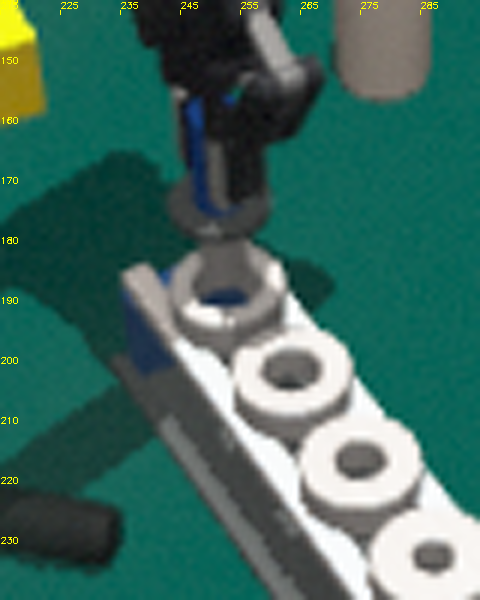

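```bash
cat >> h.py <<'E'
def pin(fn,zt):
    S=ld(fn); im=S['pixels'].astype(int)
    m=((im[:,:,2]>100)&(im[:,:,0]<50)&(im[:,:,1]<90)).astype(np.uint8)
    m[:270]=0; m[:,:240]=0; m[:,320:]=0
    n,l,st,c=cv2.connectedComponentsWithStats(m); i=1+np.argmax(st[1:,4])
    cs,_=cv2.findContours((l==i).astype(np.uint8),0,1); e=cv2.fitEllipse(max(cs,key=len))
    P=px2w(S,*e[0],zt)
    R=Ro.from_euler('xyz',S['attitude'],degrees=True)
    cp=R.inv().apply(P-S['origin'])
    print(fn,np.round(e[0],2),np.round(e[1],2),'world',np.round(P,2),'cam',np.round(cp,2)); return P
E
python3 - <<'E'
from h import *
pin('w2',94);pin('w3',188);pin('w4',184.3);pin('w5',168)
print(ld('w5')['origin'],ld('w4')['origin'],ld('w2')['origin'])
E
```

```text
w2 [279.2  314.52] [40.04 47.57] world [577.22 345.1   94.  ] cam [5.0000e-02 4.0880e+01 1.2514e+02]
w3 [279.05 314.89] [39.8 46.4] world [577.85 344.87 188.  ] cam [-1.0000e-02  4.1330e+01  1.2605e+02]
w4 [279.07 314.86] [39.82 46.7 ] world [537.03  93.58 184.3 ] cam [ -0.    41.03 125.18]
w5 [279.02 314.9 ] [39.92 46.73] world [539.48  94.06 168.  ] cam [-2.0000e-02  4.0850e+01  1.2457e+02]
[463.42959821 112.2079634  273.23180901] [460.43870461 111.64517177 289.94630789] [500.55443579 363.10890005 199.50051594]
```

```bash
python3 - <<'E'
from h import *
view('w2',[577.2,345.1],8,[],4,(820,780,620,600))
view('w5',[539.48,94.06],82,[([540.6,95.3],14)],4,(820,680,620,600))
E
```

```text
(no output)
```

View pics/w2o.png

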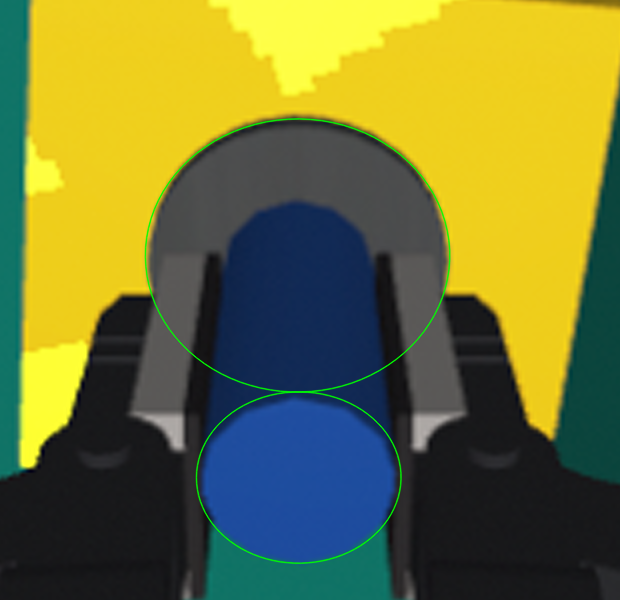

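View pics/w5o.png

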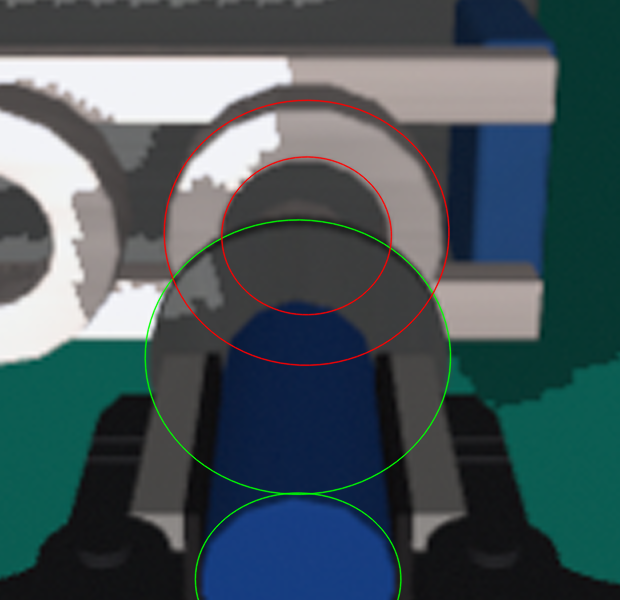

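>>> jog_arm([
  [-0.001,0.0009,0,0,0,0,1],
  [-0.001,0.0009,0.003,0,0,0,1],
  [-0.001,0.0009,0.006,0,0,0,1],
  [-0.001,0.0009,0.008,0,0,0,1],
  [-0.001,0.0009,0.01,0,0,0,1],
])

```text
time: 5.48
tool_pos: [543.8, 94.9, 121.9]
tcp_rot: [-180.0, -0.0, 166.5]
ft_force: [-0.2, -0.1, -1.3]
finger_gap: 18.8
```

>>> jog_arm([
  [0,0,0.002,0,0,0,1],
  [0,0,0.004,0,0,0,1],
  [0,0,0.006,0,0,0,1],
])

```text
time: 5.73
tool_pos: [543.9, 94.9, 116.0]
tcp_rot: [-180.0, -0.0, 166.5]
ft_force: [0.3, -0.4, -1.7]
finger_gap: 19.0
```

>>> jog_arm([
  [0,0,0.005,0,0,0,1],
  [0,0,0.01,0,0,0,1],
  [0,0,0.015,0,0,0,1],
  [0,0,0.02,0,0,0,1],
  [0,0,0.0225,0,0,0,1],
])

```text
time: 6.15
tool_pos: [543.4, 94.9, 92.6]
tcp_rot: [-180.0, -0.1, 166.5]
ft_force: [-1.0, 1.1, -1.7]
finger_gap: 19.0
```

>>> jog_arm([
  [0,0,0.001,0,0,0,1],
  [0,0,0.002,0,0,0,1],
])

```text
time: 6.32
tool_pos: [543.9, 94.9, 91.5]
tcp_rot: [-180.0, -0.0, 166.5]
ft_force: [0.1, 0.5, -1.4]
finger_gap: 18.6
```

>>> jog_arm([
  [0,0,0.0007,0,0,0,1],
  [0,0,0.0014,0,0,0,1],
])

```text
time: 6.48
tool_pos: [544.2, 95.0, 90.6]
tcp_rot: [180.0, 0.0, 166.5]
ft_force: [-0.0, 0.2, -2.0]
finger_gap: 19.1
```

>>> jog_arm([
  [0,0,0.0006,0,0,0,1],
  [0,0,0.0012,0,0,0,1],
  [0,0,0.0012,0,0,0,1],
])

```text
time: 6.73
tool_pos: [544.3, 95.0, 90.0]
tcp_rot: [180.0, 0.0, 166.5]
ft_force: [-3.0, -0.7, 5.2]
finger_gap: 18.9
```

```bash
python3 - <<'E'
from h import *
snap('wrist','w6');snap('side','s6');rel([0,0,0])
p=r.sense()['tool_pos']
g=pin('w6',p[2]+36)
view('w6',g,40,[([541,94.9],14),([528.0,43.0],12)],3,(400,450,700,600))
crop('s6',215,140,80,100,6,'s6c')
E
```

```text
t 6.8333 pos [544.29  95.    90.02] rot [1.7999e+02 4.0000e-02 1.6649e+02] F [-3.96 -0.73  5.96] gap 18.95
shift m [ 0.5071 -0.2195  0.0896] wz None
w6 [279.05 314.92] [39.94 46.74] world [541.77  94.7  126.02] cam [-1.0000e-02  4.1050e+01  1.2516e+02]
```

View pics/w6o.png

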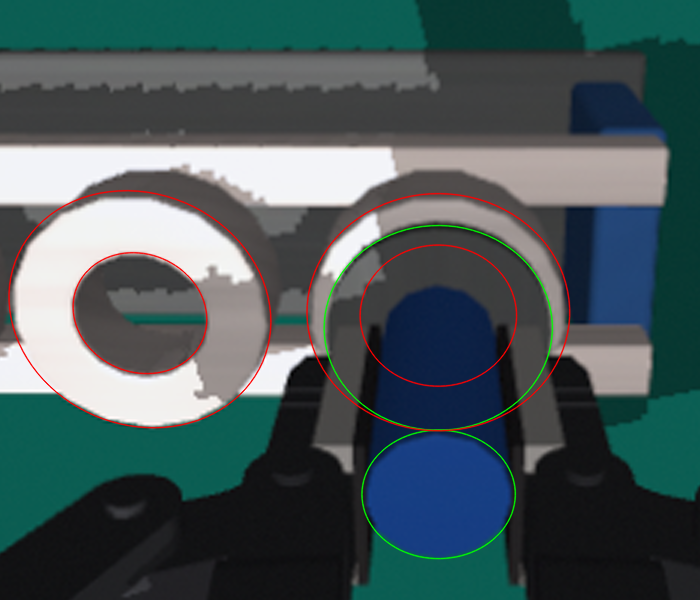

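View pics/s6c.png

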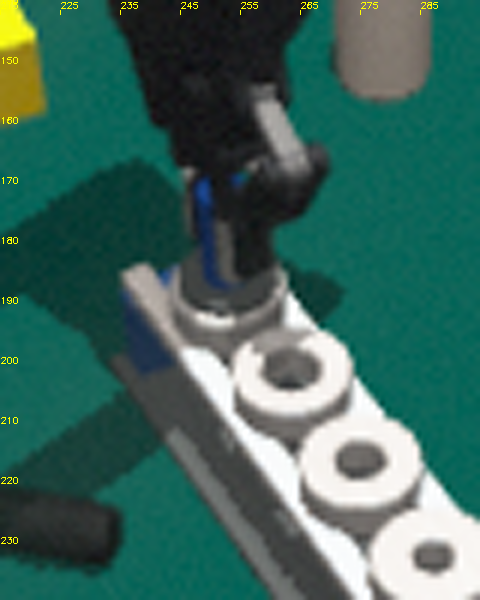

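```bash
python3 - <<'E'
from h import *
S=ld('w6')
c=np.array([541.77,94.7]); d=-np.array([.972,-.233])
for o in (-2,-1,0,1,2):
    a=w2px(S,[[*(c+d*20),80.]] ); 
    b=w2px(S,[[*(c+d*(o)+np.array([-.972,.233])*23.5),76.]])
    a=w2px(S,[[*(c+np.array([-.972,.233])*20),80.]])
    print(o,(a-b)[0]*3)
crop('w6',225,200,120,90,6,'w6c')
E
```

```text
-2 [ 0.02594223 16.55150341]
-1 [ 0.02623938 22.01753226]
0 [2.65366417e-02 2.75047903e+01]
1 [2.68340126e-02 3.30133643e+01]
2 [2.71314852e-02 3.85433409e+01]
```

View pics/w6c.png

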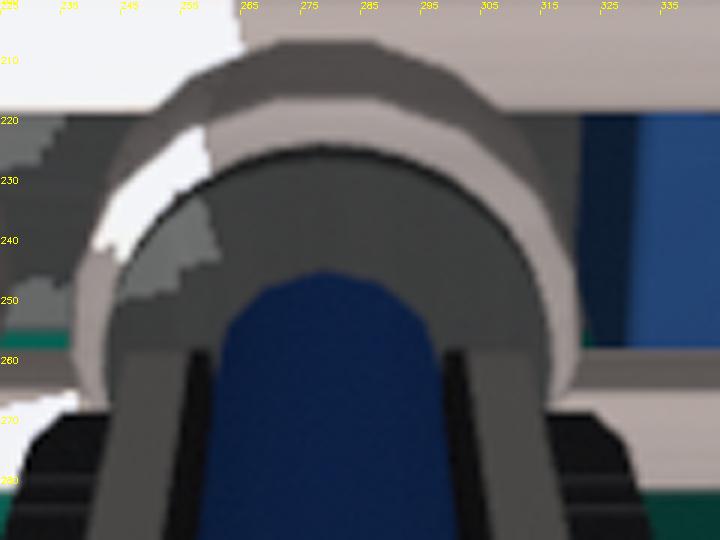

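>>> jog_arm([
  [0,0,-0.004,0,0,0,1],
  [0,0,-0.014,0,0,0,1],
  [0,0,-0.026,0,0,0,1],
  [0,0,-0.038,0,0,0,1],
  [0,0,-0.045,0,0,0,1],
])

```text
time: 7.25
tool_pos: [545.2, 95.0, 137.1]
tcp_rot: [179.9, 0.2, 166.5]
ft_force: [0.5, 0.2, -1.7]
finger_gap: 18.8
```

>>> jog_arm([
  [0,0,0,0,0,0,1],
  [0,-0.015,0,0,0,0,1],
  [0,-0.035,0,0,0,0,1],
  [0,-0.05,0,0,0,0,1],
  [0,-0.054,0,0,0,0,1],
])

```text
time: 7.67
tool_pos: [530.8, 40.7, 134.0]
tcp_rot: [-179.9, -0.0, 166.4]
ft_force: [-0.2, 0.5, -0.9]
finger_gap: 18.8
```

>>> jog_arm([
  [0,0,0,0,0,0,1],
  [0,0,0,0,0,0,1],
  [0,0,0,0,0,0,1],
])

```text
time: 7.92
tool_pos: [531.5, 43.1, 134.2]
tcp_rot: [180.0, 0.0, 166.5]
ft_force: [-0.5, 0.4, -2.4]
finger_gap: 18.8
```

```bash
python3 - <<'E'
from h import *
snap('wrist','w7');snap('side','s7');rel([544.3-12.6,95-52.5,135])
p=ld('w7')['origin']
g=pin('w7',p[2]-141.7+36)
view('w7',g,p[2]-141.7-50,[([541,94.9],14),([528.4,42.4],12),([515.8,-10.1],10)],4,(820,680,620,600))
crop('s7',215,140,90,100,6,'s7c')
E
```

```text
t 8.0167 pos [531.49  43.15 134.16] rot [179.99  -0.   166.53] F [-0.09  0.23 -2.25] gap 18.97
shift m [-0.0004 -0.0006 -0.0008] wz None
w7 [279.04 314.93] [39.93 46.72] world [529.09  42.74 170.11] cam [-1.0000e-02  4.1090e+01  1.2526e+02]
```

View pics/w7o.png

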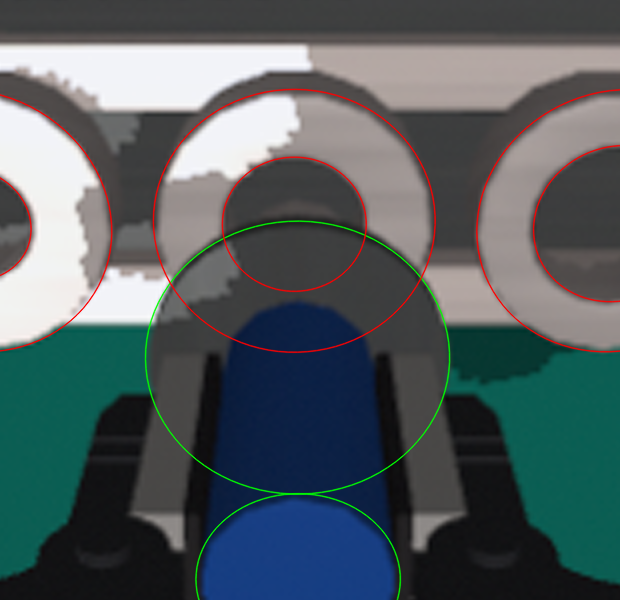

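View pics/s7c.png

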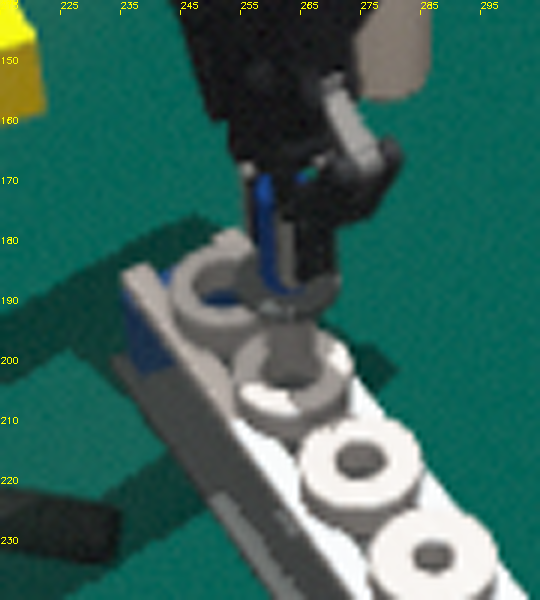

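>>> jog_arm([
  [-0.0003,-0.0006,0.002,0,0,0,1],
  [-0.0003,-0.0006,0.004,0,0,0,1],
  [-0.0003,-0.0006,0.006,0,0,0,1],
  [-0.0003,-0.0006,0.0075,0,0,0,1],
  [-0.0003,-0.0006,0.0085,0,0,0,1],
])

```text
time: 8.43
tool_pos: [531.3, 41.9, 125.2]
tcp_rot: [-180.0, -0.0, 166.5]
ft_force: [-0.4, 0.0, -1.2]
finger_gap: 19.0
```

>>> jog_arm([
  [0,0,0.001,0,0,0,1],
  [0,0,0.002,0,0,0,1],
])

```text
time: 8.6
tool_pos: [531.5, 41.8, 123.6]
tcp_rot: [180.0, -0.0, 166.5]
ft_force: [-0.8, 0.2, -0.6]
finger_gap: 18.8
```

>>> jog_arm([
  [0,0.0003,0.001,0,0,0,1],
  [0,0.0004,0.002,0,0,0,1],
])

```text
time: 8.77
tool_pos: [531.7, 42.2, 121.7]
tcp_rot: [180.0, 0.0, 166.5]
ft_force: [-0.5, 0.4, -1.5]
finger_gap: 19.0
```

>>> jog_arm([
  [0,0,0.0015,0,0,0,1],
  [0,0,0.003,0,0,0,1],
])

```text
time: 8.93
tool_pos: [531.7, 42.2, 118.6]
tcp_rot: [180.0, 0.0, 166.5]
ft_force: [-0.2, 0.2, -1.9]
finger_gap: 19.1
```

Foot is 7 mm inside ring 2, force free. Continue down.

>>> jog_arm([
  [0,0,0.004,0,0,0,1],
  [0,0,0.009,0,0,0,1],
  [0,0,0.014,0,0,0,1],
  [0,0,0.019,0,0,0,1],
  [0,0,0.024,0,0,0,1],
])

```text
time: 9.35
tool_pos: [531.4, 42.2, 93.9]
tcp_rot: [-180.0, -0.0, 166.5]
ft_force: [0.4, -0.7, -1.4]
finger_gap: 19.1
```

>>> jog_arm([
  [0,0,0.0015,0,0,0,1],
  [0,0,0.003,0,0,0,1],
  [0,0,0.003,0,0,0,1],
])

```text
time: 9.6
tool_pos: [531.4, 42.2, 91.3]
tcp_rot: [-180.0, -0.0, 166.5]
ft_force: [-0.1, 0.7, -1.5]
finger_gap: 18.9
```

>>> jog_arm([
  [0,0,0.001,0,0,0,1],
  [0,0,0.0018,0,0,0,1],
  [0,0,0.0018,0,0,0,1],
])

```text
time: 9.85
tool_pos: [531.9, 42.2, 90.1]
tcp_rot: [180.0, 0.0, 166.5]
ft_force: [0.1, -0.2, -2.3]
finger_gap: 18.9
```

>>> jog_arm([
  [0,0,0.0006,0,0,0,1],
  [0,0,0.0008,0,0,0,1],
  [0,0,0.0008,0,0,0,1],
])

```text
time: 10.1
tool_pos: [531.9, 42.2, 90.0]
tcp_rot: [180.0, 0.0, 166.5]
ft_force: [-2.3, 0.4, 5.4]
finger_gap: 19.3
```

```bash
python3 - <<'E'
from h import *
snap('wrist','w8');rel([531.7-12.6,42.2-52.5,135])
view('w8',[528.5,42.5],40,[([541,94.9],14),([528.4,42.4],12),([515.8,-10.1],10)],4,(820,680,620,600))
E
```

```text
t 10.15 pos [531.93  42.2   90.04] rot [1.7999e+02 4.0000e-02 1.6649e+02] F [-2.91  1.22  4.7 ] gap 18.93
shift m [ 0.0002 -0.054  -0.045 ] wz None
```

View pics/w8o.png

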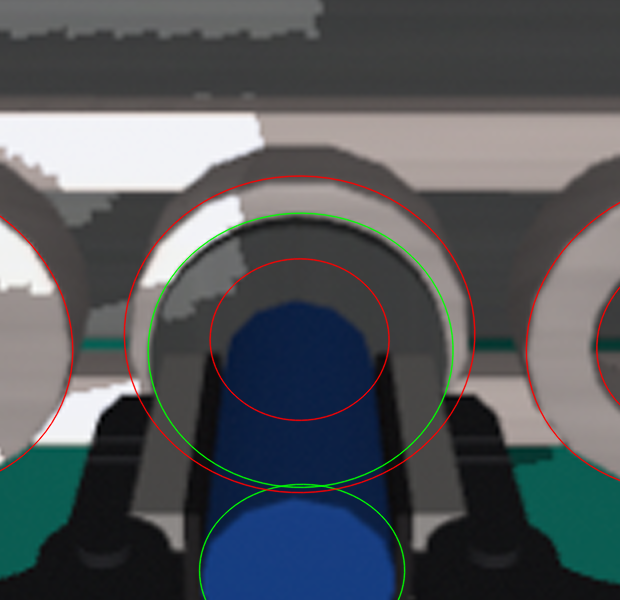

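>>> jog_arm([
  [0,0,-0.004,0,0,0,1],
  [0,0,-0.014,0,0,0,1],
  [0,0,-0.026,0,0,0,1],
  [0,0,-0.038,0,0,0,1],
  [0,0,-0.045,0,0,0,1],
])

```text
time: 10.57
tool_pos: [532.8, 42.2, 137.0]
tcp_rot: [180.0, 0.2, 166.5]
ft_force: [-0.0, -0.2, -1.4]
finger_gap: 19.3
```

>>> jog_arm([
  [0,0,0,0,0,0,1],
  [0,-0.015,0,0,0,0,1],
  [0,-0.035,0,0,0,0,1],
  [0,-0.05,0,0,0,0,1],
  [0,-0.054,0,0,0,0,1],
])

```text
time: 10.98
tool_pos: [518.4, -12.0, 133.9]
tcp_rot: [-180.0, -0.0, 166.4]
ft_force: [-1.0, 1.5, -1.5]
finger_gap: 19.2
```

>>> jog_arm([
  [0,0,0,0,0,0,1],
  [0,0,0,0,0,0,1],
  [0,0,0,0,0,0,1],
  [0,0,0,0,0,0,1],
])

```text
time: 11.32
tool_pos: [519.1, -9.6, 134.1]
tcp_rot: [180.0, -0.0, 166.5]
ft_force: [-0.4, 0.1, -1.6]
finger_gap: 19.1
```

```bash
python3 - <<'E'
from h import *
snap('wrist','w9');snap('side','s9');rel([531.8-12.6,42.2-52.5,135])
p=ld('w9')['origin']
g=pin('w9',p[2]-141.7+36)
view('w9',g,p[2]-141.7-50,[([528.4,42.4],12),([515.8,-10.1],10),([503.2,-62.6],8)],4,(820,680,620,600))
crop('s9',225,140,90,100,6,'s9c')
E
```

```text
t 11.4167 pos [519.1   -9.72 134.07] rot [179.99  -0.   166.54] F [ 0.99  0.03 -1.14] gap 19.31
shift m [-0.0002 -0.0005 -0.0009] wz None
w9 [279.13 314.86] [40.15 47.29] world [516.67  -9.91 169.98] cam [2.0000e-02 4.1050e+01 1.2524e+02]
```

View pics/w9o.png

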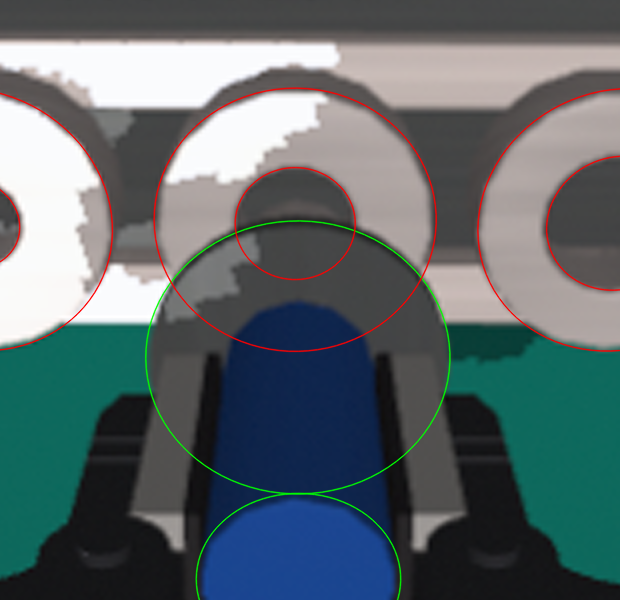

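View pics/s9c.png

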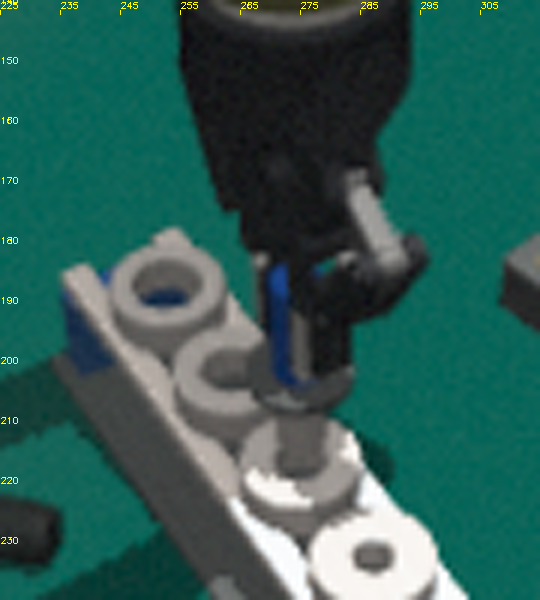

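>>> jog_arm([
  [-0.0001,-0.0003,0.002,0,0,0,1],
  [-0.0001,-0.0003,0.004,0,0,0,1],
  [-0.0001,-0.0003,0.006,0,0,0,1],
  [-0.0001,-0.0003,0.0075,0,0,0,1],
  [-0.0001,-0.0003,0.0085,0,0,0,1],
])

```text
time: 11.83
tool_pos: [518.8, -10.6, 125.1]
tcp_rot: [-180.0, -0.0, 166.5]
ft_force: [-0.9, 0.4, -0.5]
finger_gap: 18.7
```

>>> jog_arm([
  [0,0,0.001,0,0,0,1],
  [0,0,0.002,0,0,0,1],
])

```text
time: 12.0
tool_pos: [518.9, -10.6, 123.4]
tcp_rot: [180.0, -0.0, 166.5]
ft_force: [-1.7, 0.8, 0.1]
finger_gap: 19.0
```

>>> jog_arm([
  [0,0,0.001,0,0,0,1],
  [0,0,0.002,0,0,0,1],
])

```text
time: 12.17
tool_pos: [518.9, -10.6, 121.5]
tcp_rot: [180.0, -0.0, 166.5]
ft_force: [-1.0, 1.0, -0.6]
finger_gap: 18.8
```

>>> jog_arm([
  [0.0003,0.0002,0.0015,0,0,0,1],
  [0.0003,0.0002,0.003,0,0,0,1],
  [0.0003,0.0002,0.005,0,0,0,1],
])

```text
time: 12.42
tool_pos: [518.8, -10.4, 116.5]
tcp_rot: [-180.0, 0.0, 166.5]
ft_force: [-0.4, 0.0, 0.4]
finger_gap: 18.7
```

>>> jog_arm([
  [0,0,0.004,0,0,0,1],
  [0,0,0.008,0,0,0,1],
  [0,0,0.012,0,0,0,1],
  [0,0,0.016,0,0,0,1],
  [0,0,0.02,0,0,0,1],
])

```text
time: 12.83
tool_pos: [518.7, -10.4, 96.0]
tcp_rot: [-180.0, -0.0, 166.5]
ft_force: [-1.0, -0.0, -1.0]
finger_gap: 19.3
```

>>> jog_arm([
  [0,0,0.002,0,0,0,1],
  [0,0,0.0045,0,0,0,1],
  [0,0,0.005,0,0,0,1],
])

```text
time: 13.08
tool_pos: [518.6, -10.4, 91.1]
tcp_rot: [-180.0, -0.0, 166.5]
ft_force: [-0.8, -0.2, -2.0]
finger_gap: 18.9
```

>>> jog_arm([
  [0,0,0.0008,0,0,0,1],
  [0,0,0.0014,0,0,0,1],
  [0,0,0.0014,0,0,0,1],
])

```text
time: 13.33
tool_pos: [518.7, -10.4, 90.2]
tcp_rot: [180.0, -0.0, 166.5]
ft_force: [-0.4, -0.2, -1.7]
finger_gap: 18.8
```

>>> jog_arm([
  [0,0,0.0006,0,0,0,1],
  [0,0,0.0009,0,0,0,1],
  [0,0,0.0009,0,0,0,1],
])

```text
time: 13.58
tool_pos: [518.8, -10.4, 90.1]
tcp_rot: [-180.0, 0.0, 166.5]
ft_force: [-4.7, 0.8, 5.6]
finger_gap: 18.9
```

```bash
python3 -c "
from h import *
rel([518.7-12.6,-10.4-52.5,135])"
```

```text
t 13.5833 pos [518.83 -10.36  90.07] rot [-180.      0.    166.49] F [-4.69  0.84  5.65] gap 18.93
shift m [ 0.0001 -0.0541 -0.0449] wz None
```

>>> jog_arm([
  [0,0,-0.004,0,0,0,1],
  [0,0,-0.014,0,0,0,1],
  [0,0,-0.026,0,0,0,1],
  [0,0,-0.038,0,0,0,1],
  [0,0,-0.045,0,0,0,1],
])

```text
time: 14.0
tool_pos: [520.1, -10.5, 137.2]
tcp_rot: [180.0, 0.2, 166.5]
ft_force: [1.2, 0.9, -1.0]
finger_gap: 18.9
```

>>> jog_arm([
  [0,0,0,0,0,0,1],
  [0,-0.015,0,0,0,0,1],
  [0,-0.035,0,0,0,0,1],
  [0,-0.05,0,0,0,0,1],
  [0,-0.054,0,0,0,0,1],
])

```text
time: 14.42
tool_pos: [505.7, -64.6, 134.2]
tcp_rot: [-180.0, 0.0, 166.4]
ft_force: [-0.6, -0.4, -1.4]
finger_gap: 19.0
```

>>> jog_arm([
  [0,0,0,0,0,0,1],
  [0,0,0,0,0,0,1],
  [0,0,0,0,0,0,1],
  [0,0,0,0,0,0,1],
])

```text
time: 14.75
tool_pos: [506.3, -62.2, 134.2]
tcp_rot: [180.0, -0.0, 166.5]
ft_force: [0.7, 0.3, -1.1]
finger_gap: 18.8
```

>>> jog_arm([
  [0,0,0.002,0,0,0,1],
  [0,0,0.004,0,0,0,1],
  [0,0,0.006,0,0,0,1],
  [0,0,0.007,0,0,0,1],
  [0,0,0.007,0,0,0,1],
])

```text
time: 15.17
tool_pos: [505.8, -62.7, 126.8]
tcp_rot: [-180.0, -0.0, 166.5]
ft_force: [-0.1, -0.0, -1.7]
finger_gap: 19.2
```

Now press gently in sub-millimetre steps.

>>> jog_arm([
  [0,0,0.0005,0,0,0,1],
  [0,0,0.001,0,0,0,1],
])

```text
time: 15.33
tool_pos: [506.2, -62.9, 126.3]
tcp_rot: [180.0, 0.0, 166.5]
ft_force: [1.2, 0.4, -1.0]
finger_gap: 19.2
```

>>> jog_arm([
  [0,0,0.0004,0,0,0,1],
  [0,0,0.0006,0,0,0,1],
])

```text
time: 15.5
tool_pos: [506.3, -62.9, 126.0]
tcp_rot: [180.0, 0.0, 166.5]
ft_force: [-0.5, 0.7, 2.6]
finger_gap: 18.8
```

>>> jog_arm([
  [0,0,0.0005,0,0,0,1],
  [0,0,0.0005,0,0,0,1],
  [0,0,0.0005,0,0,0,1],
])

```text
time: 15.75
tool_pos: [506.5, -63.0, 125.9]
tcp_rot: [-180.0, 0.0, 166.5]
ft_force: [-1.6, 1.4, 5.5]
finger_gap: 18.4
```

```bash
python3 - <<'E'
from h import *
snap('wrist','w10');snap('side','s10');rel([518.7,-10.4,135])
p=ld('w10')['origin']
g=pin('w10',p[2]-141.7+36)
view('w10',g,p[2]-141.7-50,[([515.8,-10.1],10),([503.2,-62.6],8)],4,(820,680,620,600))
crop('s10',235,160,90,100,6,'s10c')
E
```

```text
t 15.85 pos [506.5  -62.96 125.93] rot [-1.8000e+02  5.0000e-02  1.6649e+02] F [-1.81  0.58  4.96] gap 19.0
shift m [ 0.0004  0.054  -0.0091] wz None
w10 [279.13 314.91] [40.02 47.39] world [504.09 -63.26 161.78] cam [2.0000e-02 4.1100e+01 1.2533e+02]
```

View pics/w10o.png

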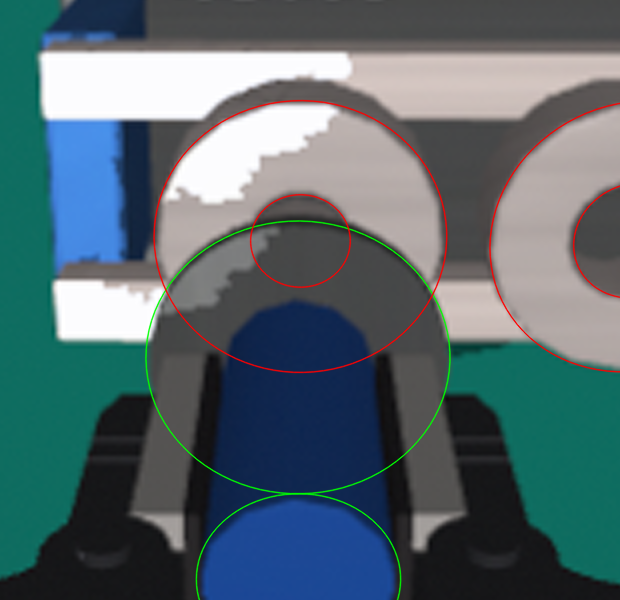

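View pics/s10c.png

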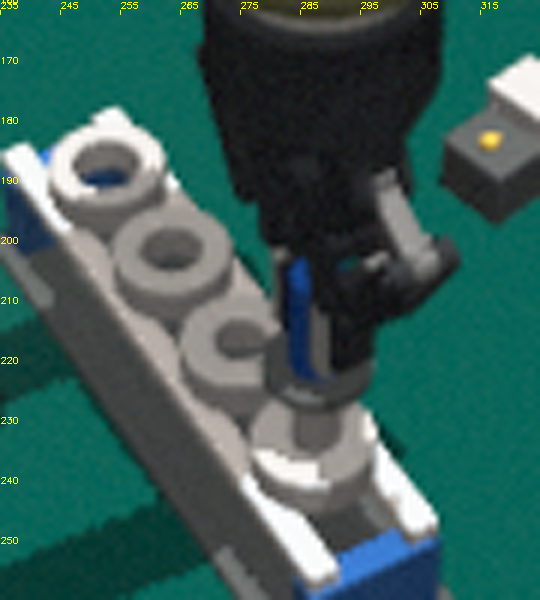

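Ring 4 stops the pin: it sits on the top face at TCP z 125.9, about 7 N contact, concentric. Back to ring 3.

>>> jog_arm([
  [0,0,-0.003,0,0,0,1],
  [0,0,-0.008,0,0,0,1],
  [0,0,-0.009,0,0,0,1],
  [0,0.015,-0.009,0,0,0,1],
  [0,0.03,-0.009,0,0,0,1],
])

```text
time: 16.27
tool_pos: [513.4, -34.0, 134.4]
tcp_rot: [-180.0, 0.0, 166.4]
ft_force: [0.4, 0.0, -0.5]
finger_gap: 18.7
```

>>> jog_arm([
  [0,0.015,0,0,0,0,1],
  [0,0.024,0,0,0,0,1],
  [0,0.024,0,0,0,0,1],
  [0,0.024,0,0,0,0,1],
  [0,0.024,0,0,0,0,1],
])

```text
time: 16.68
tool_pos: [518.7, -10.9, 134.1]
tcp_rot: [-180.0, -0.0, 166.5]
ft_force: [-0.1, -0.9, -2.3]
finger_gap: 19.0
```

```bash
python3 - <<'E'
from h import *
rel([518.8,-10.4,125])
E
```

```text
t 16.6833 pos [518.66 -10.87 134.14] rot [-1.7998e+02 -1.0000e-02  1.6650e+02] F [-0.12 -0.86 -2.3 ] gap 18.98
shift m [-0.      0.0005  0.0091] wz None
```

>>> jog_arm([
  [0,0.0002,0.002,0,0,0,1],
  [0,0.0002,0.004,0,0,0,1],
  [0,0.0002,0.006,0,0,0,1],
  [0,0.0002,0.0075,0,0,0,1],
  [0,0.0002,0.0085,0,0,0,1],
])

```text
time: 17.1
tool_pos: [518.6, -10.4, 125.2]
tcp_rot: [-180.0, -0.0, 166.5]
ft_force: [0.3, 0.2, -1.4]
finger_gap: 19.1
```

>>> jog_arm([
  [0,0,0.001,0,0,0,1],
  [0,0,0.002,0,0,0,1],
])

```text
time: 17.27
tool_pos: [518.8, -10.2, 123.6]
tcp_rot: [-180.0, -0.0, 166.5]
ft_force: [0.4, -0.1, -1.9]
finger_gap: 18.7
```

>>> jog_arm([
  [0,0,0.001,0,0,0,1],
  [0,0,0.002,0,0,0,1],
])

```text
time: 17.43
tool_pos: [518.8, -10.2, 121.6]
tcp_rot: [-180.0, -0.0, 166.5]
ft_force: [-0.6, -0.6, -0.5]
finger_gap: 19.0
```

>>> jog_arm([
  [0,0,0.003,0,0,0,1],
  [0,0,0.007,0,0,0,1],
  [0,0,0.012,0,0,0,1],
  [0,0,0.017,0,0,0,1],
  [0,0,0.022,0,0,0,1],
])

```text
time: 17.85
tool_pos: [518.7, -10.1, 98.9]
tcp_rot: [-180.0, -0.0, 166.5]
ft_force: [-1.2, 1.0, -0.8]
finger_gap: 19.0
```

>>> jog_arm([
  [0,0,0.004,0,0,0,1],
  [0,0,0.0075,0,0,0,1],
  [0,0,0.0085,0,0,0,1],
])

```text
time: 18.1
tool_pos: [518.4, -10.1, 90.3]
tcp_rot: [-180.0, -0.1, 166.5]
ft_force: [-0.4, 0.3, -1.9]
finger_gap: 19.3
```

>>> jog_arm([
  [0,0,0.0006,0,0,0,1],
  [0,0,0.001,0,0,0,1],
  [0,0,0.001,0,0,0,1],
])

```text
time: 18.35
tool_pos: [518.8, -10.2, 90.3]
tcp_rot: [-180.0, -0.0, 166.5]
ft_force: [-0.7, 1.1, -2.3]
finger_gap: 18.7
```

>>> jog_arm([
  [0,0,0.0005,0,0,0,1],
  [0,0,0.0006,0,0,0,1],
  [0,0,0.0006,0,0,0,1],
])

```text
time: 18.6
tool_pos: [518.8, -10.2, 90.1]
tcp_rot: [180.0, 0.0, 166.5]
ft_force: [-4.1, 0.1, 3.4]
finger_gap: 18.8
```

>>> jog_arm([
  [0,0,0,0,0,0,0.85],
  [0,0,0,0,0,0,0.7],
  [0,0,0,0,0,0,0.5],
  [0,0,0,0,0,0,0.3],
  [0,0,0,0,0,0,0.2],
], newtons=20)

```text
time: 19.02
tool_pos: [519.1, -10.3, 89.6]
tcp_rot: [180.0, 0.0, 166.5]
ft_force: [0.2, 0.1, 0.6]
finger_gap: 60.8
```

>>> jog_arm([
  [0,0,0,0,0,0,0.1],
  [0,0,0,0,0,0,0],
  [0,0,0,0,0,0,0],
  [0,0,0,0,0,0,0],
  [0,0,-0.005,0,0,0,0],
])

```text
time: 19.43
tool_pos: [518.0, -10.1, 93.7]
tcp_rot: [-180.0, -0.1, 166.5]
ft_force: [0.6, 0.7, 0.4]
finger_gap: 85.3
```

>>> jog_arm([
  [0,0,-0.02,0,0,0,0],
  [0,0,-0.045,0,0,0,0],
  [0,0,-0.075,0,0,0,0],
  [0,0,-0.1,0,0,0,0],
  [0,0,-0.12,0,0,0,0],
])

```text
time: 19.85
tool_pos: [519.5, -10.2, 217.6]
tcp_rot: [180.0, 0.2, 166.5]
ft_force: [0.3, 0.2, 0.2]
finger_gap: 85.5
```

>>> jog_arm([
  [0,0,0,0,0,0,0],
  [0,0,0,0,0,0,0],
  [0,0,0,0,0,0,0],
  [0,0,0,0,0,0,0],
])

```text
time: 20.18
tool_pos: [517.9, -10.1, 213.1]
tcp_rot: [-180.0, -0.1, 166.5]
ft_force: [-0.0, -0.6, -0.0]
finger_gap: 85.3
```

```bash
python3 - <<'E'
from h import *
snap('wrist','w11');snap('side','s11');snap('top','t11');rel([518.8,-10.4,125])
view('w11',[516,-10.1],40,[([515.8,-10.1],10),([528.4,42.4],12),([503.2,-62.6],8)],3,(450,350,700,600))
crop('s11',225,160,90,100,6,'s11c')
E
```

```text
t 20.3333 pos [518.11 -10.1  213.25] rot [-1.7999e+02 -1.3000e-01  1.6649e+02] F [-0.17  0.52  0.77] gap 85.41
shift m [-0.0009 -0.0001  0.0882] wz None
```

View pics/w11o.png

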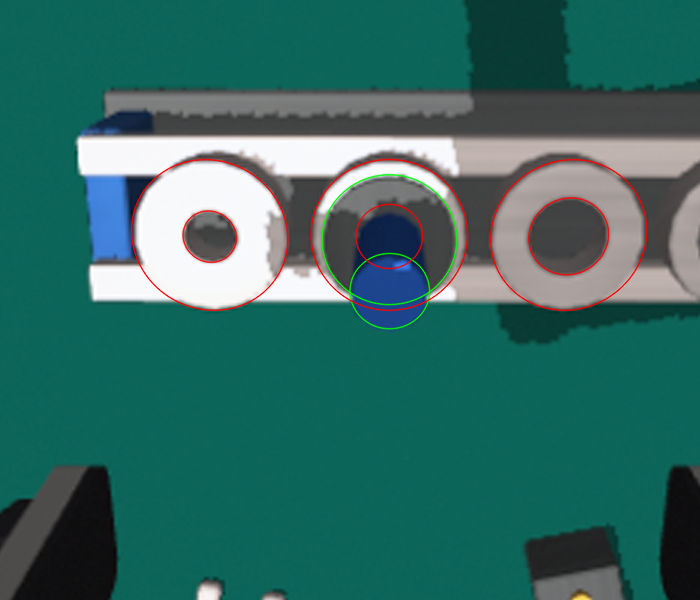

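View pics/s11.png

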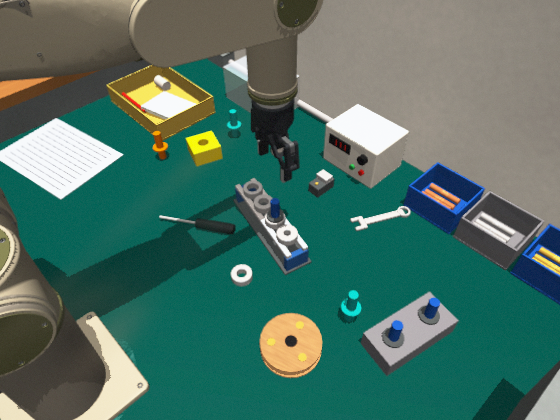

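View pics/s11c.png

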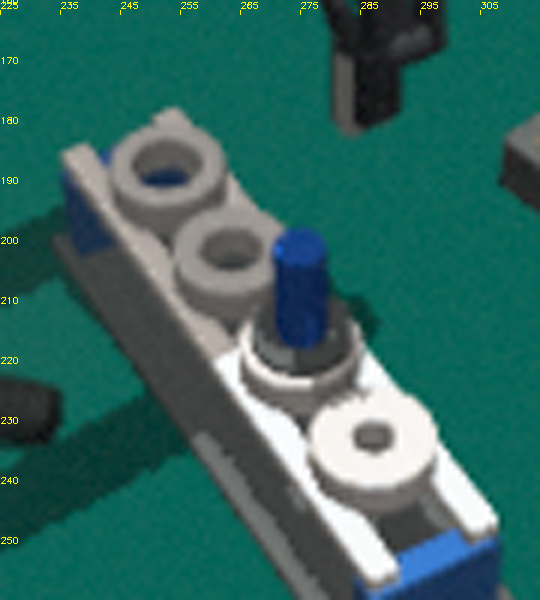

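The pin stands upright and flush in ring 3. The gripper is well clear, and nothing else has moved.

```bash
python3 -c "
from h import *
print(r.hand_in())"
```

```text
the job is handed in; nothing more can be done
None
```

I graded the pin from the yellow nest, left it standing in ring 3, and handed the job in at about 20 s. No verdict was reported.

- **Grading:** the pin went fully home in rings 1, 2 and 3, with the flange stopping at the same height each time (TCP z about 90.0–90.1 mm). Ring 4 stopped it with the foot on the ring's top face. That makes it the 19 mm pin, so ring 3 is the smallest ring that lets it through.
- **Forces:** the wrist reading at contact stayed at 6 N or less upward in every ring. Allowing for the pin's weight, I estimate at most about 8 N on the gauge.
- **Final checks:** after I let go, the wrist and side pictures show the pin upright in ring 3 with its flange on the ring, centred to within about 0.5 mm. The gripper is open and about 85 mm above the top of the pin. In the side picture the spare pins and the other things on the table look unmoved.
- **Disagreement:** the side camera placed things about 5–6 mm off in x compared with the top camera, and about 5 mm off compared with the wrist camera. I worked from pin-to-ring offsets in the wrist view instead, and force-free insertion confirmed them.

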